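# Sort two easel levers on a keyed test shaft

## Robot

A 6-joint arm with a two-finger parallel gripper is mounted at the origin on the work surface. World frame = base frame: x ahead of the robot, y to its left, z up, the work surface at z = 0. Lengths are in mm, angles in degrees, forces in N, time in s.
With the tool pointing down it reaches from about 300 to 850 mm from the base axis. Payload 4.2 kg.
Tool frame: the origin (TCP) lies midway between the tips of the shut fingers; the grasp point (between the pads) lies 19 mm behind it; y points along the fingers, z is the direction in which the jaws open and shut, and the axes are right-handed (so a half turn about y gives the same grasp; the last joint's range is limited). The gripper opens to 91 mm and grips with 3 to 60 N. Pads are 32 mm wide; open, the fingers measure 118 mm over their backs; the gripper's body (76 mm by 178 mm) begins 60 mm behind the grasp point.
Start: joints at [62.109, 18.312, 89.639, -0, 72.044, -1.146], TCP at [258.773, 513.498, 213.976] pointing down, gripper open.
Joint ranges: [-177.97, 177.97], [-48.28, 115.42], [12.27, 149.76], [-77.06, 257.06], [2.81, 150.46], [-146.56, 146.56]. Speed limits (degrees/s): [147.25, 147.25, 180, 180, 180, 180].

## Interface

Orientations are given as [roll, pitch, yaw] about the fixed x, y, z axes, in that order (R = Rz(yaw) Ry(pitch) Rx(roll)).
In Python, from workcell import env gives the robot as it stands.
- The arm moves only by the shell command python3 -m handwheel 'ROWS' [FORCE]. ROWS is JSON, a list of rows, each a list of 3 entries, a list of its own where there are three numbers: the opening, from 0 (shut) to 1 (fully open), then the shift along the tool's x, y, z in mm, then the turn, a rotation vector about the tool's x, y, z in degrees. A call has exactly 10 rows; each row shifts and turns the commanded pose from where the row before left it, along the tool's axes as they then stand; what a row does not reach is not made up. A row lasts 1/12 s, in which the tool goes at most 41.7 mm and 7.16 degrees, less where a joint would pass 70% of its speed; a pose out of reach is approached as far as the arm can. A call is refused whole if a number of a shift passes 41.7 or a number of a turn 7.16, either way. A call with a gripper value outside its range is refused whole. The fingers move at their own pace and stop on an object; FORCE is the grip in N (left out, the last holds). Time passes only in rows, so rows that do not move let the fingers close, or fill a call up. It gives the time, the measured TCP pose, the force and the opening at its end, in the units of the state.
- env.state(): the state, without advancing time (a new reading comes with each control period).
- env.grab_frame(name): name is "side" or "top" or "wrist"; returns the picture (480x640x3 uint8, red, green, blue); there is no depth.
- env.camera_info(name): a dict with "fx", "fy", "cx", "cy" (pixels), "camera_from_world" (4x4, takes a point from world to camera coordinates); the wrist camera has in their place "mount" (4x4, takes a point from camera to tool coordinates, whose origin is the TCP and whose axes are the tool frame's). Camera axes: x right, y down, z forward; pixel columns grow to the right and rows downward; lengths in mm; the calibration is good to about 2 mm. A picture is of the moment at which its call begins: read the wrist's pose just before it. camera_info takes no time and is no camera call.
- env.job_done(): hands the job in, once; it reports no verdict.
Trained networks look in the newest picture that a camera, given by its name, has taken for a name from the list of things; names that differ only in an ending like _2 or _b are one class to them, and where a whole thing is asked for, a point or a joint stands for the part that bears it (a point fixed in the world has none). Each returns a list of dicts, best first, with "p" (0 to 1); they miss things now and then, are a little off and sometimes report something else, mostly with a low value. They report only what shows in the picture. A call takes as long as a camera call. They do not tell look-alikes from the thing itself.
- env.masks_of(camera, label): "region" (480x640 bool, what is visible of it) and "location" ([column, row] in pixels, amid what is visible of it).
The state is a dict: "time_s": time; "qpos": joint angles; "qvel": joint speeds; "effort": joint torques, N m; "ee_pos": TCP position; "ee_rot": TCP orientation; "force": force on the tool from outside, world axes, zero at the start; "torque": the same for the moment, N m; "gripper_width": finger opening in mm.
Only numpy, scipy, OpenCV 4.12 (cv2) and the standard library are available. Lean on these libraries where they do the work, as an engineer would, in place of code of your own. Each camera call takes 0.05 s, during which the arm holds its last target.

## Task

Two easel clamp levers look alike, but one has its keyway on the handle's side of the bore and the other has it a quarter turn round. Test-seat the quarter-turn one fully home on the keyed shaft first (its handle ends up across the index strip, so it is the wrong one), take it off and set it down flat in the wooden tray, inside the rim. Then seat the other fully home on the shaft, with its handle over the strip, and leave it there; do not drop the levers from a height, and leave the mug and the tape where they are.

Things in the scene. Friction and masses are not known exactly. Their poses are not given: they have to be found in the camera images.
- stand: Fixed dark steel foot 110 x 110 x 10 mm with an upright steel shaft, 21 mm diameter, in its middle; shaft top 66 mm above the table, last 9 mm tapered. Origin: on the shaft's axis, at the foot's underside; z up. A pale index strip on the foot points to +x, as does the shaft's key. A lever is home when its hub rests on the foot.
- stand_key (a point): Rounded top of the key on the shaft's +x side, 44 mm above the table. The key is 7 mm wide, reaches 16.5 mm from the shaft's axis and runs down to the foot. A lever goes on only with its keyway over the key. Axes as the stand's.
- lever_inline_mid (a point): Lever: aluminium hub 46 x 46 mm, 40 tall; black handle level along +x to 72 mm from the hub axis (16 wide, 22 at its round end, 15 to 31 mm above the hub's underside). 24 mm bore right through, keyway 10 mm wide to 18.5 mm from the axis, on the handle's side (+x): when seated, +x points the way of the key. Lies flat, bore upright. Point: hub axis, half-way up; z up. Side faces +y, -y are free to grasp.
- lever_cross_mid (a point): Lever: aluminium hub 46 x 46 mm, 40 tall; black handle level along +x to 72 mm from the hub axis (16 wide, 22 at its round end, 15 to 31 mm above the hub's underside). 24 mm bore right through, keyway 10 mm wide to 18.5 mm from the axis, a quarter turn from the handle (+y): when seated, +y points the way of the key. Lies flat, bore upright. Point: hub axis, half-way up; z up. Side faces +y, -y are free to grasp.
- tray: Open wooden tray, fixed to the table, 200 (x) x 170 (y) x 30 mm high, walls and floor 5 mm thick. Origin: centre of its underside; z up.
- mug: Bystander: grey mug, 80 mm wide at the rim, 95 mm tall, handle on +y. Origin: centre of its underside.
- tape: Bystander: roll of blue tape lying flat, 90 mm across, 24 mm tall. Origin: centre of its underside.
There are look-alikes about, which are no part of the job. Leave any pink look-alike of the stand alone. Leave any blue look-alike of the part that bears lever_inline_mid alone.

How it is judged:
By the outcome, as a careful person would: the job done as asked, in the order asked, and still so for the second after the job is handed in, with the robot touching nothing.
It also fails if it takes over 72 s, if anything falls off the work surface, if the arm or the gripper's body presses on something with over 40 N, if the wrist force passes 120 N, or if a joint passes its speed limit or range.

## Working session

There is one attempt and no reset: what is moved stays moved. The work goes in short steps, Python scripts to look and compute and a shell command to move; the robot and the scene stay as the last step left them, time stands still between calls to the robot, and variables do not carry over. Pictures are saved under pics/ and viewed, and the job is handed in when it is done.

```bash
ls; mkdir -p pics; python3 - <<'E'
from workcell import env
import cv2,numpy as np
s=env.state()
for k,v in s.items(): print(k,np.round(v,3).tolist())
for n in("side","top","wrist"):
    im=env.grab_frame(n); cv2.imwrite(f"pics/{n}0.png",im[:,:,::-1])
    c=env.camera_info(n); print(n,{k:np.round(v,4).tolist() for k,v in c.items()})
E
```

```text
pics
time_s 0.0
qpos [62.108, 18.351, 89.708, 0.002, 72.043, -1.147]
qvel [0.027, -0.081, -0.002, -0.007, 0.056, 0.053]
effort [0.0, -41.246, -23.197, 0.073, 0.046, -0.0]
ee_pos [258.52, 513.025, 213.116]
ee_rot [-90.102, 0.004, -26.746]
force [-0.111, -0.051, 0.348]
torque [0.019, 0.004, -0.005]
gripper_width 91.204
side {'fx': 574.6136, 'fy': 574.6136, 'cx': 324.0294, 'cy': 237.5892, 'camera_from_world': [[0.8866, -0.4626, -0.0032, -489.4339], [-0.2482, -0.4699, -0.8471, 149.5059], [0.3903, 0.7518, -0.5315, 1059.9078], [0.0, 0.0, 0.0, 1.0]]}
top {'fx': 554.5109, 'fy': 554.5109, 'cx': 316.8189, 'cy': 238.865, 'camera_from_world': [[-0.0028, -0.9999, 0.0153, -60.7404], [-0.9816, -0.0002, -0.1908, 513.0974], [0.1908, -0.0156, -0.9815, 1040.5352], [0.0, 0.0, 0.0, 1.0]]}
wrist {'fx': 424.6177, 'fy': 424.6177, 'cx': 319.9184, 'cy': 243.1604, 'mount': [[0.0007, 0.9636, 0.2673, -76.6917], [-0.001, -0.2673, 0.9636, -171.7893], [1.0, -0.001, 0.0008, -1.564], [0.0, 0.0, 0.0, 1.0]]}
```

View pics/top0.png

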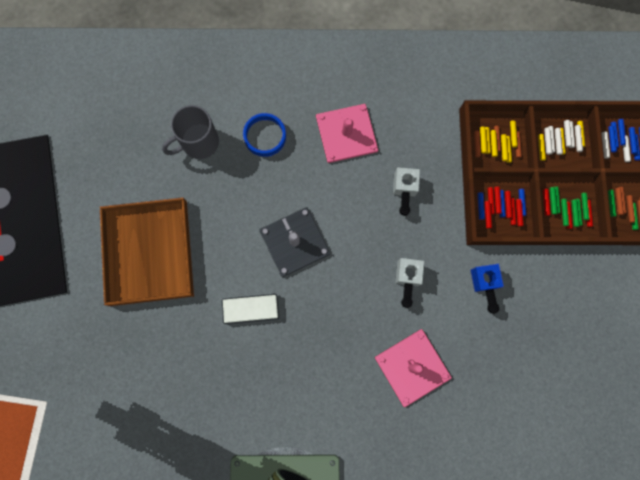

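View pics/side0.png

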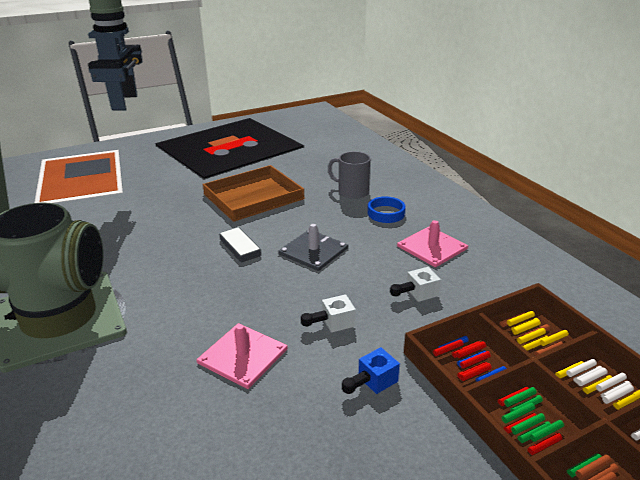

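View pics/wrist0.png

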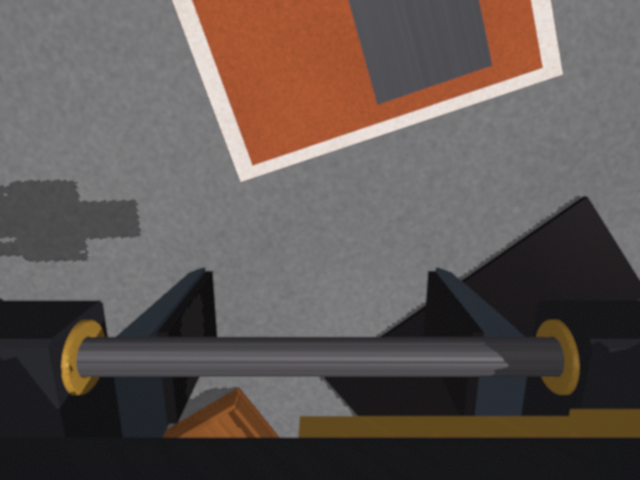

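Top: two grey levers at (407,180) and (411,270), a blue look-alike at (487,278). The dark stand is at (295,242), with pink look-alikes at (348,133) and (414,368). The tray is at (148,252). I'll enlarge the levers and the stand next.

```bash
python3 - <<'E'
import cv2,numpy as np
a=cv2.imread("pics/top0.png"); s=cv2.imread("pics/side0.png")
def cr(i,x,y,w,h,W,H): return cv2.resize(i[y:y+h,x:x+w],(W,H),interpolation=cv2.INTER_CUBIC)
o=np.vstack([np.hstack([cr(a,380,155,50,62,240,300),cr(a,385,250,50,62,240,300),cr(a,255,200,80,75,320,300)]),
 np.hstack([cr(s,385,262,60,45,400,300),cr(s,297,290,60,45,400,300)])])
cv2.imwrite("pics/crop0.png",o)
E
```

```text
(no output)
```

View pics/crop0.png

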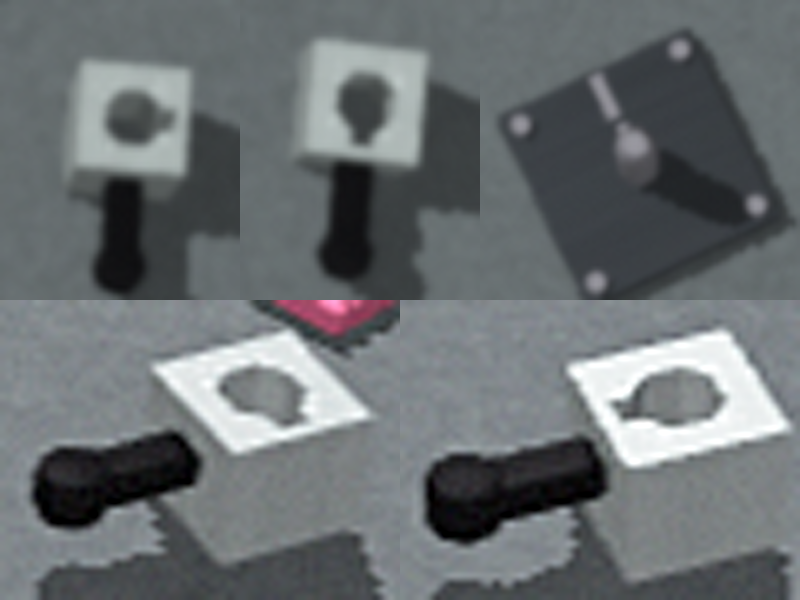

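The lever at (407,180) has its keyway to the image right, a quarter turn from the handle, so it is the cross one. The lever at (411,270) has its keyway on the handle's side, so it is the inline one. Next I'll measure poses.

```bash
cat > h.py <<'E'
from workcell import env
import cv2,numpy as np
from scipy.spatial.transform import Rotation as R
def cam(n,st=None):
    c=env.camera_info(n); K=np.array([[c['fx'],0,c['cx']],[0,c['fy'],c['cy']],[0,0,1.]])
    if n=='wrist':
        T=np.eye(4); T[:3,:3]=R.from_euler('xyz',st['ee_rot'],degrees=True).as_matrix(); T[:3,3]=st['ee_pos']
        M=np.linalg.inv(T@np.array(c['mount']))
    else: M=np.array(c['camera_from_world'])
    return K,M
def proj(cm,P):
    K,M=cm; P=np.atleast_2d(P); q=(M[:3,:3]@P.T).T+M[:3,3]; q=(K@q.T).T; return q[:,:2]/q[:,2:]
def ray(cm,uv,z):
    K,M=cm; uv=np.atleast_2d(uv).astype(float); d=(np.linalg.inv(K)@np.c_[uv,np.ones(len(uv))].T).T
    Ri=M[:3,:3].T; o=-Ri@M[:3,3]; d=(Ri@d.T).T; t=(z-o[2])/d[:,2]; return o+d*t[:,None]
def rect(cm,mask,z):
    m=mask.astype(np.uint8); n,l,s,_=cv2.connectedComponentsWithStats(m); k=1+np.argmax(s[1:,4])
    c,_=cv2.findContours((l==k).astype(np.uint8),cv2.RETR_EXTERNAL,cv2.CHAIN_APPROX_NONE)
    c=max(c,key=len)[:,0,:]; P=ray(cm,c,z)[:,:2].astype(np.float32)
    return cv2.minAreaRect(P), P
E
python3 - <<'E'
from h import *
for n in("top","side"):
    im=env.grab_frame(n); cm=cam(n)
    for lab in("lever_cross_mid","stand","tray","mug","tape"):
        for d in env.masks_of(n,lab)[:5]:
            r=d['region']; print(n,lab,round(d['p'],2),np.round(d['location']),r.sum(),im[r].mean(0).round())
            if 'lever' in lab or lab=='stand': print(ray(cm,d['location'],20)[0].round(),)
            if lab=='tray': print([np.round(x,1) for x in rect(cm,r,30)[0]])
    g=im.min(2).astype(int)
    for d in env.masks_of(n,"lever_cross_mid"):
        v=g[d['region']]; print(n,np.round(d['location']),np.percentile(v,[5,20,40,50,60,80,95]))
E
```

```text
top lever_cross_mid 0.82 [406. 185.] 865 [109. 116. 115.]
[ 631. -246.   20.]
top stand 0.75 [296. 247.] 2923 [63. 67. 72.]
[503. -19.  20.]
top stand 0.7 [411. 365.] 3145 [206. 103. 138.]
[ 269. -244.   20.]
top stand 0.61 [346. 133.] 2674 [194.  96. 129.]
[ 746. -124.   20.]
top stand 0.56 [196. 136.] 2085 [52. 54. 57.]
[739. 191.  20.]
top tray 0.7 [146. 251.] 8919 [108.  64.  31.]
[array([494.8, 278.7]), array([204.7, 177.2]), np.float64(6.7)]
top mug 0.71 [192. 136.] 2133 [53. 54. 58.]
top tape 0.87 [273. 148.] 730 [ 27.  58. 127.]
top [406. 185.] [ 16.   34.   96.6 121.  142.4 170.  174. ]
side lever_cross_mid 0.75 [419. 286.] 1043 [125. 130. 131.]
[ 629. -249.   20.]
side stand 0.8 [314. 249.] 1702 [85. 88. 95.]
[508. -38.  20.]
side stand 0.71 [432. 248.] 1661 [211. 114. 152.]
[ 733. -150.   20.]
side stand 0.56 [240. 356.] 3350 [216. 127. 164.]
[ 257. -267.   20.]
side tray 0.86 [251. 193.] 3520 [110.  66.  33.]
[array([489. , 255.8]), array([222.7, 220.4]), np.float64(6.1)]
side mug 0.68 [351. 175.] 1410 [66. 66. 71.]
side mug 0.25 [420. 286.] 1048 [123. 128. 129.]
side tape 0.85 [386. 208.] 702 [ 16.  55. 139.]
side [419. 286.] [  9.   46.8 120.  122.  124.  210.  231.9]
```

```bash
python3 - <<'E'
from h import *
for n,th in(("top",155),("side",170)):
    im=env.grab_frame(n); cm=cam(n); g=im.min(2)
    boxes={'top':[(380,155,430,217),(385,250,435,312)],'side':[(385,262,445,307),(297,285,357,340)]}[n]
    for b in boxes:
        m=np.zeros_like(g); m[b[1]:b[3],b[0]:b[2]]=g[b[1]:b[3],b[0]:b[2]]>th
        r,P=rect(cm,m,40); print(n,[np.round(x,1) for x in r])
    # stand foot
    hsv=im.astype(int)
    d=[x for x in env.masks_of(n,'stand') if im[x['region']].mean(0)[0]<100][0]
    r,P=rect(cm,d['region'],10); print(n,'foot',[np.round(x,1) for x in r])
    x,y,w,h=cv2.boundingRect(d['region'].astype(np.uint8)); x-=6;y-=6;w+=12;h+=12
    cv2.imwrite(f"pics/st_{n}.png",cv2.resize(im[y:y+h,x:x+w,::-1],None,fx=7,fy=7,interpolation=cv2.INTER_CUBIC)); print(x,y,w,h)
E
```

```text
top [array([ 639.4, -245.4]), array([44.2, 43.1]), np.float64(84.2)]
top [array([ 451.7, -245.9]), array([44.6, 43.5]), np.float64(82.6)]
top foot [array([516.2, -15.1]), array([110.5, 109. ]), np.float64(25.9)]
254 201 81 82
side [array([ 640.4, -245.9]), array([46.3, 46.3]), np.float64(84.7)]
side [array([ 452.2, -246.5]), array([47.1, 46.6]), np.float64(83.2)]
side foot [array([523.8, -12.9]), array([146.4, 123.9]), np.float64(27.0)]
273 218 82 59
```

View pics/st_top.png

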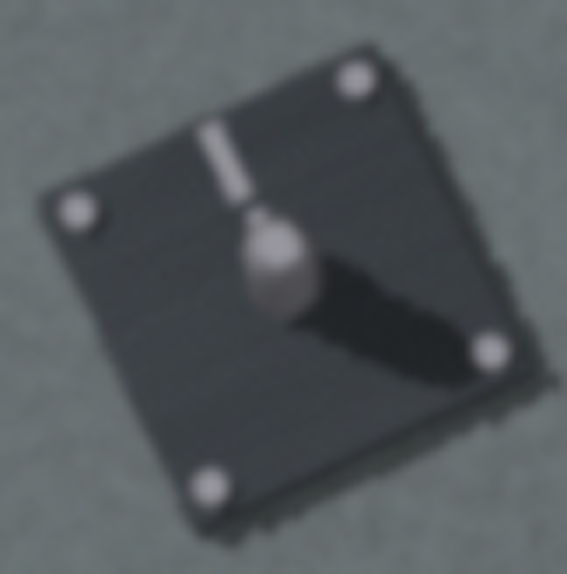

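View pics/st_side.png

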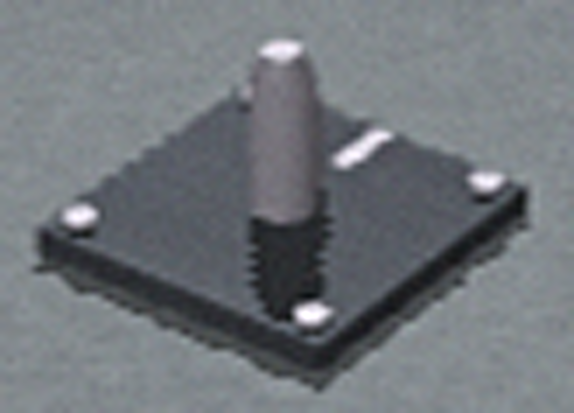

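The enlarged crops show four bolts, the shaft and the strip clearly. In top the strip points up and left, from (230,195) to (210,130) in the crop.

```bash
python3 - <<'E'
from h import *
f=lambda c,o:(np.array(c)+.5)/7-.5+np.array(o)
t=cam('top'); s=cam('side')
b=ray(t,f([(355,80),(490,353),(210,487),(77,212)],(254,201)),12)
print(b.round(1),b.mean(0)); d=b-np.roll(b,-1,0); print(np.linalg.norm(d,axis=1),np.degrees(np.arctan2(d[:,1],d[:,0])))
b2=ray(s,f([(80,217),(487,182),(312,315)],(273,218)),12);print(b2.round(1),b2[:2].mean(0))
print('shaft top',ray(t,f((277,243),(254,201)),66),ray(s,f((281,49),(273,218)),66))
print('strip',np.diff(ray(t,f([(238,195),(211,132)],(254,201)),10.5),axis=0))
E
```

```text
[[576.6 -36.4  12. ]
 [495.3 -75.6  12. ]
 [456.3   5.1  12. ]
 [537.   44.5  12. ]] [516.28891126 -15.63416858  12.        ]
[90.25760571 89.661684   89.83624551 90.06724678] [  25.75634005  -64.17572095 -153.98594822  116.0925991 ]
[[457.4   4.6  12. ]
 [577.6 -36.3  12. ]
 [496.4 -75.8  12. ]] [517.52934394 -15.85124828  12.        ]
shaft top [[516.93950347 -15.29429448  66.        ]] [[517.22871792 -15.46230772  66.        ]]
strip [[18.86787603  8.04174702  0.        ]]
```

```bash
cat >> h.py <<'E'
def go(x,y,z,yaw):
    s=env.state(); a=np.radians(s['ee_rot'][2]); 
    T=R.from_euler('xyz',s['ee_rot'],degrees=True).as_matrix()
    d=T.T@(np.array([x,y,z])-s['ee_pos']); dy=(yaw-s['ee_rot'][2]+180)%360-180
    print('t',round(s['time_s'],2),'pos',np.round(s['ee_pos'],1),'rot',np.round(s['ee_rot'],2),'F',np.round(s['force'],1),'w',round(s['gripper_width'],1),'q6',round(s['qpos'][5],1))
    print('shift tool xyz',np.round(d,1),'turn about tool y',round(-dy,2))
E
python3 -c "
from h import *
go(640,-246,213,-185.5)"
```

```text
t 1.05 pos [258.8 513.5 214. ] rot [-89.99  -0.   -26.74] F [-0.7  0.2  0.1] w 90.9 q6 -1.1
shift tool xyz [ 682.2    0.9 -506.7] turn about tool y 158.76
```

```bash
python3 -m handwheel '[[1,[31,0,-23],[0,0,0]],[1,[31,0,-23],[0,0,0]],[1,[31,0,-23],[0,0,0]],[1,[31,0,-23],[0,0,0]],[1,[31,0,-23],[0,0,0]],[1,[31,0,-23],[0,0,0]],[1,[31,0,-23],[0,0,0]],[1,[31,0,-23],[0,0,0]],[1,[31,0,-23],[0,0,0]],[1,[31,0,-23],[0,0,0]]]' 20
python3 -m handwheel '[[1,[31,0,-23],[0,0,0]],[1,[31,0,-23],[0,0,0]],[1,[31,0,-23],[0,0,0]],[1,[31,0,-23],[0,0,0]],[1,[31,0,-23],[0,0,0]],[1,[31,0,-23],[0,0,0]],[1,[31,0,-23],[0,0,0]],[1,[31,0,-23],[0,0,0]],[1,[31,0,-23],[0,0,0]],[1,[31,0,-23],[0,0,0]]]'
python3 -m handwheel '[[1,[31,0,-23],[0,0,0]],[1,[31,0,-23],[0,0,0]],[1,[0,0,0],[0,7,0]],[1,[0,0,0],[0,7,0]],[1,[0,0,0],[0,7,0]],[1,[0,0,0],[0,7,0]],[1,[0,0,0],[0,7,0]],[1,[0,0,0],[0,7,0]],[1,[0,0,0],[0,7,0]],[1,[0,0,0],[0,7,0]]]'
python3 -c "
from h import *
go(640,-246,150,-185.5)"
```

```text
time_s: 1.88
ee_pos: [432.6, 166.8, 214.2]
ee_rot: [-90.0, -0.0, -26.7]
force: [0.3, -0.4, 0.1]
gripper_width: 91.4
time_s: 2.72
ee_pos: [606.0, -178.2, 213.9]
ee_rot: [-90.0, -0.0, -26.8]
force: [1.2, 0.2, -0.1]
gripper_width: 91.6
time_s: 3.55
ee_pos: [640.1, -245.3, 213.8]
ee_rot: [-90.0, 0.0, -83.1]
force: [-0.1, -0.1, -0.7]
gripper_width: 91.4
t 3.55 pos [ 640.1 -245.3  213.8] rot [-9.001e+01  1.000e-02 -8.309e+01] F [-0.1 -0.1 -0.7] w 91.4 q6 -28.8
shift tool xyz [ 0.7 63.8 -0.2] turn about tool y 102.41
```

```bash
python3 -m handwheel '[[1,[0,6,0],[0,7,0]],[1,[0,6,0],[0,7,0]],[1,[0,6,0],[0,7,0]],[1,[0,6,0],[0,7,0]],[1,[0,6,0],[0,7,0]],[1,[0,6,0],[0,7,0]],[1,[0,6,0],[0,7,0]],[1,[0,6,0],[0,7,0]],[1,[0,6,0],[0,7,0]],[1,[0,6,0],[0,7,0]]]'
python3 -m handwheel '[[1,[0,4,0],[0,7,0]],[1,[0,0,0],[0,7,0]],[1,[0,0,0],[0,7,0]],[1,[0,0,0],[0,7,0]],[1,[0,0,0],[0,4.4,0]],[1,[0,0,0],[0,0,0]],[1,[0,0,0],[0,0,0]],[1,[0,0,0],[0,0,0]],[1,[0,0,0],[0,0,0]],[1,[0,0,0],[0,0,0]]]'
python3 - <<'E'
from h import *
go(640,-246,7,-185.5)
im=env.grab_frame('wrist');cv2.imwrite('pics/w1.png',im[:,:,::-1])
s=env.state(); cm=cam('wrist',s); print(proj(cm,[[640,-246,40],[452,-246,40]]))
E
```

```text
time_s: 4.38
ee_pos: [640.1, -245.3, 153.5]
ee_rot: [-90.0, -0.0, -153.1]
force: [-0.0, -0.5, -0.0]
gripper_width: 91.0
time_s: 5.22
ee_pos: [640.1, -245.2, 149.9]
ee_rot: [-90.0, -0.0, 174.9]
force: [-1.1, -0.7, -0.1]
gripper_width: 91.2
t 5.22 pos [ 640.1 -245.2  149.9] rot [-90.01  -0.   174.9 ] F [-1.1 -0.7 -0.1] w 91.2 q6 73.2
shift tool xyz [  0.  142.9   0.8] turn about tool y 0.4
[[320.00998172 237.12028316]
 [341.01119726 462.4351164 ]]
```

View pics/w1.png

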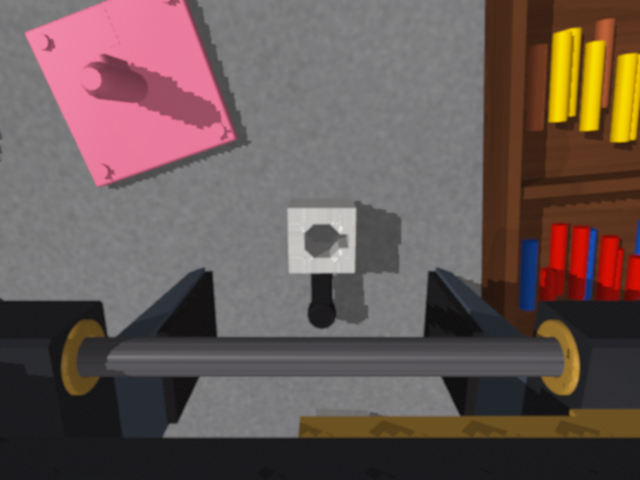

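Wrist: the hub's top face is at (288–356, 208–272), its keyway points right towards (345,240), and the handle runs down to (321,315). A quarter turn apart confirms the cross lever.

```bash
python3 - <<'E'
from h import *
im=env.grab_frame('wrist'); s=env.state(); cm=cam('wrist',s)
g=im.min(2); m=np.zeros_like(g); m[195:290,270:375]=g[195:290,270:375]>140
r,P=rect(cm,m,40); print([np.round(x,2) for x in r],m.sum())
cv2.imwrite('pics/w1c.png',cv2.resize(np.hstack([im[190:340,260:400,::-1],np.repeat(m[190:340,260:400,None]*255,3,2)]),None,fx=2.8,fy=2.8))
E
```

```text
[array([ 637.41, -246.46]), array([46.83, 46.99]), np.float64(84.86)] 3419
```

View pics/w1c.png

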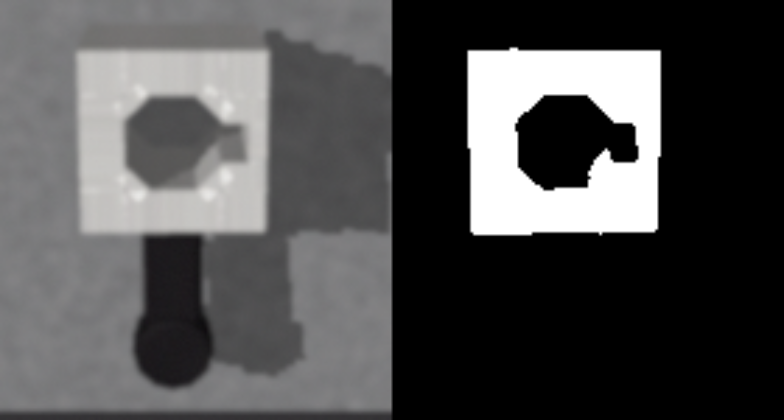

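```bash
python3 -m handwheel '[[1,[0,20,0.5],[0,0,0]],[1,[0,25,0],[0,0,0]],[1,[0,25,0],[0,0,0]],[1,[0,25,0],[0,0,0]],[1,[0,20,0],[0,0,0]],[1,[0,12,0],[0,0,0]],[1,[0,9,0],[0,0,0]],[1,[0,6,0],[0,0,0]],[1,[0,0,0],[0,0,0]],[1,[0,0,0],[0,0,0]]]' 30
python3 -m handwheel '[[0,[0,0,0],[0,0,0]],[0,[0,0,0],[0,0,0]],[0,[0,0,0],[0,0,0]],[0,[0,0,0],[0,0,0]],[0,[0,0,0],[0,0,0]],[0,[0,0,0],[0,0,0]],[0,[0,0,0],[0,0,0]],[0,[0,0,0],[0,0,0]],[0,[0,0,0],[0,0,0]],[0,[0,0,0],[0,0,0]]]' 30
```

```text
time_s: 6.15
ee_pos: [640.7, -246.0, 8.7]
ee_rot: [-90.0, 0.1, 174.9]
force: [0.8, 0.2, -0.5]
gripper_width: 91.3
time_s: 6.98
ee_pos: [640.1, -245.8, 8.0]
ee_rot: [-90.0, 0.0, 174.9]
force: [-1.5, 0.1, 1.1]
gripper_width: 45.9
```

```bash
python3 -m handwheel '[[0,[0,-4,0],[0,0,0]],[0,[0,-8,0],[0,0,0]],[0,[0,-15,0],[0,0,0]],[0,[0,-20,0],[0,0,0]],[0,[0,-25,0],[0,0,0]],[0,[0,-25,0],[0,0,0]],[0,[0,-20,0],[0,0,0]],[0,[0,-12,0],[0,0,0]],[0,[0,-6,0],[0,0,0]],[0,[0,0,0],[0,0,0]]]' 40
python3 - <<'E'
from h import *
go(517,-15.4,143,-64.1)
E
```

```text
time_s: 7.82
ee_pos: [640.5, -246.0, 144.4]
ee_rot: [-90.0, 0.1, 174.9]
force: [0.7, 0.6, -1.3]
gripper_width: 46.0
t 7.82 pos [ 640.5 -246.   144.4] rot [-8.9970e+01  1.3000e-01  1.7485e+02] F [ 0.7  0.6 -1.3] w 46.0 q6 73.2
shift tool xyz [ 143.7    0.9 -218.6] turn about tool y -121.05
```

```bash
python3 -m handwheel '[[0,[10,0,-15],[0,0,0]],[0,[18,0,-27.3],[0,0,0]],[0,[18,0,-27.3],[0,0,0]],[0,[18,0,-27.3],[0,0,0]],[0,[18,0,-27.3],[0,0,0]],[0,[18,0,-27.3],[0,0,0]],[0,[18,0,-27.3],[0,0,0]],[0,[16,0,-24.3],[0,0,0]],[0,[10,0,-15],[0,0,0]],[0,[0,0,0],[0,-5,0]]]'
python3 -m handwheel '[[0,[0,0,0],[0,-7,0]],[0,[0,0,0],[0,-7,0]],[0,[0,0,0],[0,-7,0]],[0,[0,0,0],[0,-7,0]],[0,[0,0,0],[0,-7,0]],[0,[0,0,0],[0,-7,0]],[0,[0,0,0],[0,-7,0]],[0,[0,0,0],[0,-7,0]],[0,[0,0,0],[0,-7,0]],[0,[0,0,0],[0,-7,0]]]'
python3 -m handwheel '[[0,[0,0,0],[0,-7,0]],[0,[0,0,0],[0,-7,0]],[0,[0,0,0],[0,-7,0]],[0,[0,0,0],[0,-7,0]],[0,[0,0,0],[0,-7,0]],[0,[0,0,0],[0,-6,0]],[0,[0,0,0],[0,-5,0]],[0,[0,0,0],[0,0,0]],[0,[0,0,0],[0,0,0]],[0,[0,0,0],[0,0,0]]]'
python3 - <<'E'
from h import *
go(517,-15.4,143,-64.1)
for n in('wrist','top','side'):
    im=env.grab_frame(n);cv2.imwrite(f'pics/{n}2.png',im[:,:,::-1])
a=cv2.imread('pics/top2.png'); b=cv2.imread('pics/side2.png')
cv2.imwrite('pics/c2.png',np.hstack([cv2.resize(a[170:290,240:360],(400,400)),cv2.resize(b[140:270,250:380],(400,400))]))
E
```

```text
time_s: 8.65
ee_pos: [512.6, -12.7, 141.4]
ee_rot: [-90.1, -0.3, -179.9]
force: [-0.5, 0.6, -1.0]
gripper_width: 45.6
time_s: 9.48
ee_pos: [515.0, -15.6, 141.3]
ee_rot: [-90.2, -0.1, -109.8]
force: [-0.2, -0.3, 0.1]
gripper_width: 45.5
time_s: 10.32
ee_pos: [515.7, -15.6, 142.2]
ee_rot: [-90.1, 0.0, -64.3]
force: [-0.2, 0.6, -0.7]
gripper_width: 46.0
t 10.32 pos [515.7 -15.6 142.2] rot [-9.008e+01  5.000e-02 -6.425e+01] F [-0.2  0.6 -0.7] w 46.0 q6 -28.8
shift tool xyz [ 0.4 -0.8  1.3] turn about tool y -0.15
```

View pics/wrist2.png

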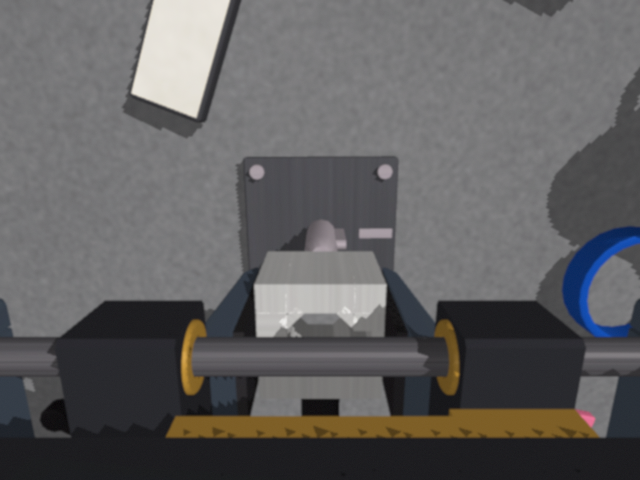

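View pics/c2.png

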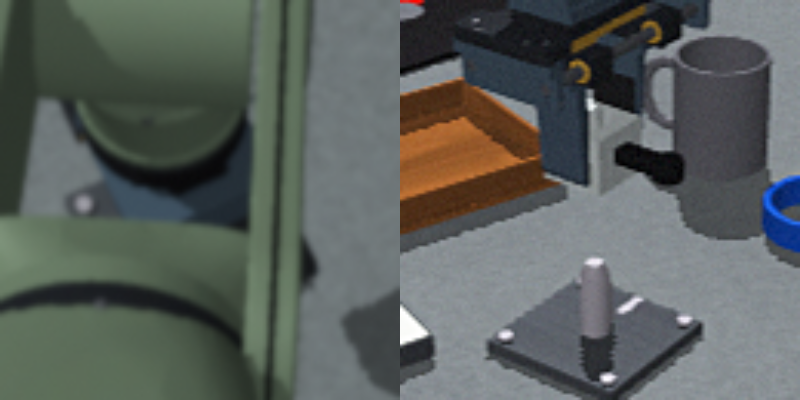

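```bash
python3 - <<'E'
from h import *
im=cv2.imread('pics/wrist2.png')
s=env.state(); cm=cam('wrist',s)
c=im[140:275,225:415]; cv2.imwrite('pics/w2c.png',cv2.resize(c,None,fx=4.2,fy=4.2,interpolation=cv2.INTER_CUBIC))
g=cv2.cvtColor(im,cv2.COLOR_BGR2GRAY)
for x0,y0 in((245,160),(373,160)):
    p=g[y0:y0+25,x0:x0+25]; ys,xs=np.where(p>120); uv=(xs.mean()+x0,ys.mean()+y0); w=ray(cm,uv,12)[0]; print(uv,w.round(1))
    T=R.from_euler('xyz',s['ee_rot'],degrees=True).as_matrix(); print(' tool',(T.T@(w-s['ee_pos'])).round(1))
E
```

```text
(np.float64(256.48192771084337), np.float64(171.51807228915663)) [454.8   4.   12. ]
 tool [-44.3 130.7 -46.6]
(np.float64(384.7951807228916), np.float64(171.35542168674698)) [536.4  43.5  12. ]
 tool [-44.3 130.7  44. ]
```

View pics/w2c.png

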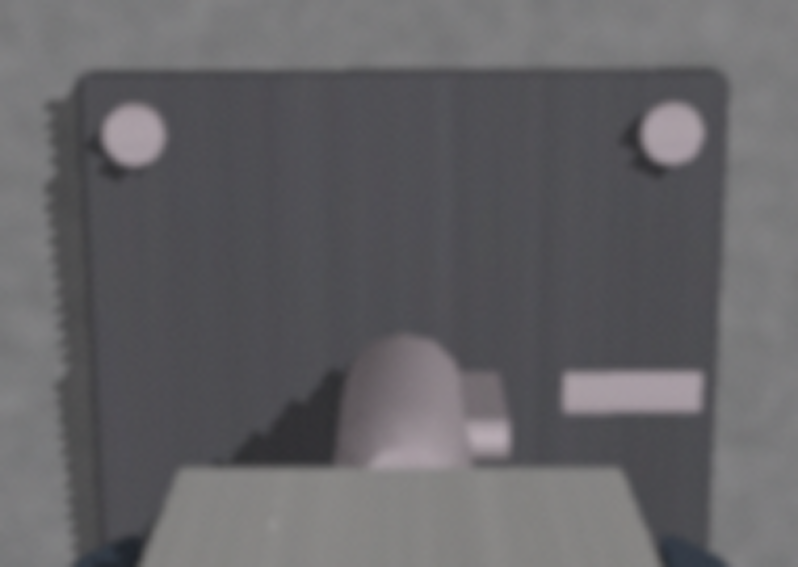

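```bash
python3 - <<'E'
from h import *
s=env.state(); cm=cam('wrist',s); T=R.from_euler('xyz',s['ee_rot'],degrees=True).as_matrix()
def tl(uv,h): 
    w=ray(cm,uv,h)[0]; return (T.T@(w-s['ee_pos'])).round(2)
f=lambda c:(np.array(c)+.5)/4.2-.5+np.array((225,140))
for h in(132,134.2,136): print(h,tl(f((181,467)),h),tl(f((622,467)),h))
# top edge of -x face (row?) 
im=cv2.imread('pics/wrist2.png'); cv2.imwrite('pics/w2d.png',cv2.resize(im[240:420,225:415],None,fx=3.3,fy=3.3,interpolation=cv2.INTER_CUBIC))
print('key tip right edge z44',tl(f((512,440)),44),'shaft left/right z~30', tl(f((462,400)),40))
E
```

```text
132 [-21.45  10.71 -25.26] [-21.41  10.7   21.8 ]
134.2 [-22.1    8.51 -24.98] [-22.06   8.5   21.51]
136 [-22.64   6.71 -24.75] [-22.6    6.7   21.28]
key tip right edge z44 [ 0.22 98.69 15.76] shaft left/right z~30 [ -5.26 102.69   7.98]
```

View pics/w2d.png

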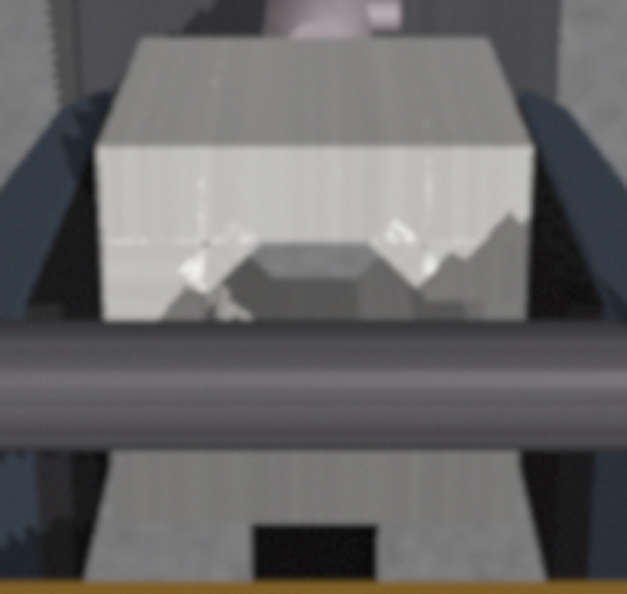

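```bash
python3 -m handwheel '[[0,[0,6,0.6],[0,0,0]],[0,[0,10,0],[0,0,0]],[0,[0,12,0],[0,0,0]],[0,[0,12,0],[0,0,0]],[0,[0,10,0],[0,0,0]],[0,[0,6,0],[0,0,0]],[0,[0,4,0],[0,0,0]],[0,[0,0,0],[0,0,0]],[0,[0,0,0],[0,0,0]],[0,[0,0,0],[0,0,0]]]'
python3 - <<'E'
from h import *
go(517,-15.4,17,-64.1)
for n in('wrist','side'):
    im=env.grab_frame(n);cv2.imwrite(f'pics/{n}3.png',im[:,:,::-1])
a=cv2.imread('pics/wrist3.png'); b=cv2.imread('pics/side3.png')
cv2.imwrite('pics/c3.png',np.hstack([cv2.resize(a[150:350,220:420],(400,400)),cv2.resize(b[190:290,265:365],(400,400),interpolation=cv2.INTER_CUBIC)]))
E
```

```text
time_s: 11.3
ee_pos: [517.2, -15.4, 83.4]
ee_rot: [-89.9, -0.0, -64.1]
force: [0.4, -0.5, -1.0]
gripper_width: 45.8
t 11.3 pos [517.2 -15.4  83.4] rot [-8.994e+01 -3.000e-02 -6.415e+01] F [ 0.4 -0.5 -1. ] w 45.8 q6 -28.8
shift tool xyz [-0.1 66.4 -0.3] turn about tool y -0.05
```

View pics/c3.png

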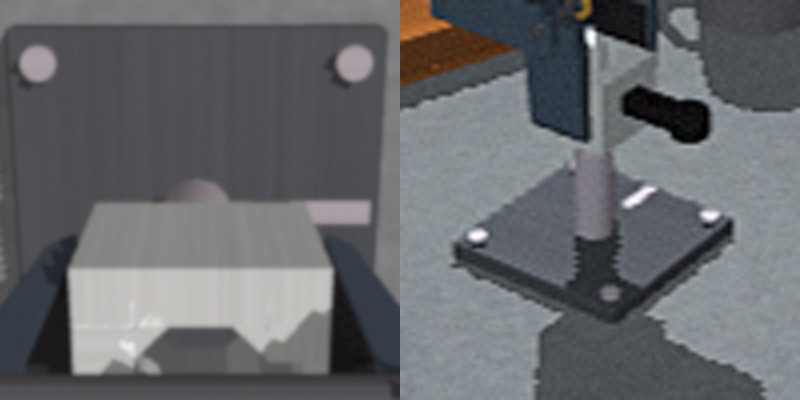

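```bash
python3 - <<'E'
from h import *
s=env.state(); cm=cam('wrist',s); T=R.from_euler('xyz',s['ee_rot'],degrees=True).as_matrix()
tl=lambda uv,h:(T.T@(ray(cm,uv,h)[0]-s['ee_pos'])).round(2)
im=cv2.imread('pics/wrist3.png'); g=cv2.cvtColor(im,cv2.COLOR_BGR2GRAY)
for x0,y0 in((226,168),(384,168)):
    p=g[y0:y0+27,x0:x0+27]; ys,xs=np.where(p>120); uv=(xs.mean()+x0,ys.mean()+y0); print(uv,tl(uv,12))
cv2.imwrite('pics/w3c.png',cv2.resize(im[230:300,240:400],None,fx=5,fy=5,interpolation=cv2.INTER_CUBIC))
im2=cv2.imread('pics/wrist2.png'); g2=cv2.cvtColor(im2,cv2.COLOR_BGR2GRAY)
for nm,gg in(('2',g2),('3',g)):
  for r in(256,262,268,275):
    e=np.abs(np.diff(gg[r].astype(int))); L=240+np.argsort(-e[240:300])[:4]; Rr=340+np.argsort(-e[340:400])[:4]; print(nm,r,L,Rr)
E
```

```text
(np.float64(238.51171875), np.float64(181.3515625)) [-44.85  71.44 -48.32]
(np.float64(397.1660079051383), np.float64(181.16205533596838)) [-44.87  71.55  42.34]
2 256 [265 264 241 240] [374 393 375 394]
2 262 [262 263 241 240] [393 377 376 394]
2 268 [260 259 261 242] [379 380 393 378]
2 275 [257 256 241 258] [382 381 398 383]
3 256 [264 265 266 263] [374 373 375 372]
3 262 [262 263 261 264] [376 377 378 342]
3 268 [259 260 258 257] [379 380 378 381]
3 275 [257 256 258 255] [382 381 383 380]
```

View pics/w3c.png

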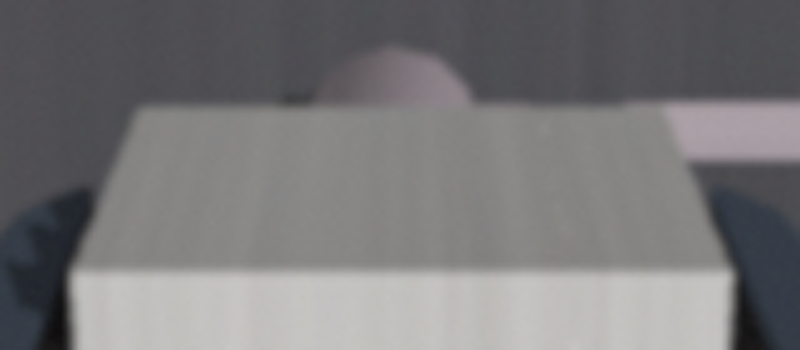

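```bash
python3 -m handwheel '[[0,[-0.6,0,-1.2],[0,0,0]],[0,[0,3,0],[0,0,0]],[0,[0,3,0],[0,0,0]],[0,[0,3,0],[0,0,0]],[0,[0,3,0],[0,0,0]],[0,[0,3,0],[0,0,0]],[0,[0,3,0],[0,0,0]],[0,[0,3,0],[0,0,0]],[0,[0,3,0],[0,0,0]],[0,[0,0,0],[0,0,0]]]'
python3 - <<'E'
from h import *
go(517,-15.4,17,-64.1); print(env.state()['torque'])
for n in('wrist','side'):
    im=env.grab_frame(n);cv2.imwrite(f'pics/{n}4.png',im[:,:,::-1])
a=cv2.imread('pics/wrist4.png'); b=cv2.imread('pics/side4.png')
cv2.imwrite('pics/c4.png',np.hstack([cv2.resize(a[150:350,220:420],(400,400)),cv2.resize(b[190:290,265:365],(400,400),interpolation=cv2.INTER_CUBIC)]))
s=env.state(); cm=cam('wrist',s); T=R.from_euler('xyz',s['ee_rot'],degrees=True).as_matrix()
tl=lambda uv,h:(T.T@(ray(cm,uv,h)[0]-s['ee_pos'])).round(2)
E
```

```text
time_s: 12.23
ee_pos: [514.9, -15.3, 58.2]
ee_rot: [-90.1, 0.0, -64.1]
force: [0.2, -0.3, -1.5]
gripper_width: 45.8
t 12.23 pos [514.9 -15.3  58.2] rot [-9.006e+01  4.000e-02 -6.415e+01] F [ 0.2 -0.3 -1.5] w 45.8 q6 -28.8
shift tool xyz [ 1.  41.2  1.9] turn about tool y -0.05
[-0.01713323  0.03687948  0.021428  ]
```

View pics/c4.png

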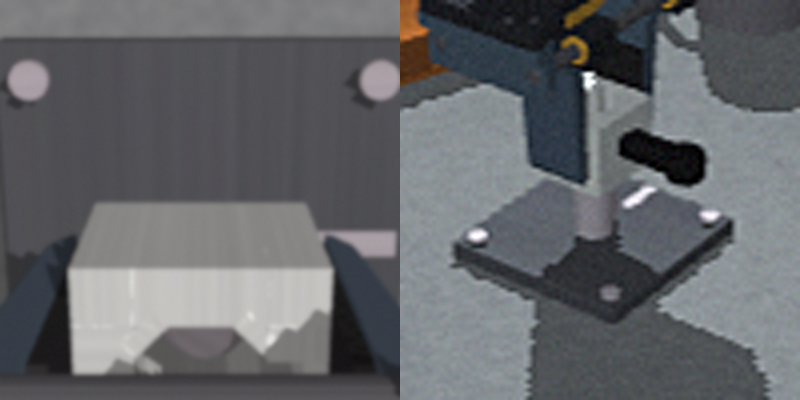

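```bash
cat > b.py <<'E'
from h import *
def bolts(name=None,z=12,th=120):
    im=env.grab_frame('wrist'); s=env.state(); cm=cam('wrist',s); T=R.from_euler('xyz',s['ee_rot'],degrees=True).as_matrix()
    if name: cv2.imwrite(name,im[:,:,::-1])
    o=[]
    for sz in(-45,45):
        P=s['ee_pos']+T@np.array([-45,0,sz]); P[2]=z; u,v=proj(cm,P)[0].astype(int)
        g=im[v-17:v+17,u-17:u+17].min(2); ys,xs=np.where(g>th); uv=(xs.mean()+u-17,ys.mean()+v-17)
        o.append(T.T@(ray(cm,uv,z)[0]-s['ee_pos']))
    o=np.array(o); print('n pos',s['ee_pos'].round(2),'shaft in tool x,z',(o.mean(0)[[0,2]]+[45,0]).round(2),'yaw err dx',(o[1,0]-o[0,0]).round(2),'span',(o[1,2]-o[0,2]).round(1))
if __name__=='__main__':
    for i in range(3): bolts()
E
python3 b.py
```

```text
n pos [515.5  -15.38  58.97] shaft in tool x,z [ 1.11 -1.21] yaw err dx 0.01 span 90.7
n pos [515.56 -15.36  59.07] shaft in tool x,z [ 1.01 -1.37] yaw err dx 0.03 span 90.7
n pos [515.57 -15.37  59.12] shaft in tool x,z [ 0.95 -1.45] yaw err dx 0.06 span 90.6
```

```bash
python3 -m handwheel '[[0,[0,2,0],[0,0,0]],[0,[0,2,0],[0,0,0]],[0,[0,2,0],[0,0,0]],[0,[0,2,0],[0,0,0]],[0,[0,2,0],[0,0,0]],[0,[0,2,0],[0,0,0]],[0,[0,2,0],[0,0,0]],[0,[0,0,0],[0,0,0]],[0,[0,0,0],[0,0,0]],[0,[0,0,0],[0,0,0]]]'
python3 b.py | tail -1
```

```text
time_s: 13.32
ee_pos: [515.5, -15.4, 45.0]
ee_rot: [-90.0, -0.0, -64.1]
force: [-0.2, -0.3, -1.2]
gripper_width: 45.6
n pos [515.48 -15.36  45.06] shaft in tool x,z [ 0.99 -1.42] yaw err dx 0.06 span 90.6
```

```bash
python3 -m handwheel '[[0,[0,3,0],[0,0,0]],[0,[0,4,0],[0,0,0]],[0,[0,4,0],[0,0,0]],[0,[0,4,0],[0,0,0]],[0,[0,3,0],[0,0,0]],[0,[0,3,0],[0,0,0]],[0,[0,2,0],[0,0,0]],[0,[0,1,0],[0,0,0]],[0,[0,0,0],[0,0,0]],[0,[0,0,0],[0,0,0]]]'
python3 -m handwheel '[[0,[0,1,0],[0,0,0]],[0,[0,0.5,0],[0,0,0]],[0,[0,0.5,0],[0,0,0]],[0,[0,0.5,0],[0,0,0]],[0,[0,0,0],[0,0,0]],[0,[0,0,0],[0,0,0]],[0,[0,0,0],[0,0,0]],[0,[0,0,0],[0,0,0]],[0,[0,0,0],[0,0,0]],[0,[0,0,0],[0,0,0]]]'
```

```text
time_s: 14.3
ee_pos: [515.5, -15.3, 21.0]
ee_rot: [-90.0, 0.0, -64.1]
force: [-0.2, -0.2, -1.4]
gripper_width: 45.8
time_s: 15.13
ee_pos: [515.4, -15.4, 18.5]
ee_rot: [-90.0, 0.0, -64.1]
force: [0.5, 0.0, -1.5]
gripper_width: 46.3
```

```bash
python3 -m handwheel '[[0,[0,0.5,0],[0,0,0]],[0,[0,0.5,0],[0,0,0]],[0,[0,0.5,0],[0,0,0]],[0,[0,0,0],[0,0,0]],[0,[0,0,0],[0,0,0]],[0,[0,0,0],[0,0,0]],[0,[0,0,0],[0,0,0]],[0,[0,0,0],[0,0,0]],[0,[0,0,0],[0,0,0]],[0,[0,0,0],[0,0,0]]]'
```

```text
time_s: 15.97
ee_pos: [515.5, -15.4, 17.9]
ee_rot: [-90.0, -0.0, -64.1]
force: [-2.4, -0.1, 6.5]
gripper_width: 45.6
```

Contact force is up about 8 N at TCP z 17.9, where the hub should meet the foot. I'll release to let it settle, then look.

```bash
python3 -m handwheel '[[0.65,[0,0,0],[0,0,0]],[0.65,[0,0,0],[0,0,0]],[0.65,[0,0,0],[0,0,0]],[0.65,[0,0,0],[0,0,0]],[0.65,[0,0,0],[0,0,0]],[0.65,[0,0,0],[0,0,0]],[0.65,[0,0,0],[0,0,0]],[0.65,[0,0,0],[0,0,0]],[0.65,[0,0,0],[0,0,0]],[0.65,[0,0,0],[0,0,0]]]'
python3 - <<'E'
from h import *
for n in('wrist','side'):
    im=env.grab_frame(n);cv2.imwrite(f'pics/{n}5.png',im[:,:,::-1])
a=cv2.imread('pics/wrist5.png'); b=cv2.imread('pics/side5.png')
cv2.imwrite('pics/c5.png',np.hstack([cv2.resize(a[150:350,220:420],(400,400)),cv2.resize(b[190:290,265:365],(400,400),interpolation=cv2.INTER_CUBIC)]))
E
```

```text
time_s: 16.8
ee_pos: [515.4, -15.4, 16.9]
ee_rot: [-90.0, 0.0, -64.1]
force: [0.1, -0.2, 0.0]
gripper_width: 59.2
```

View pics/c5.png

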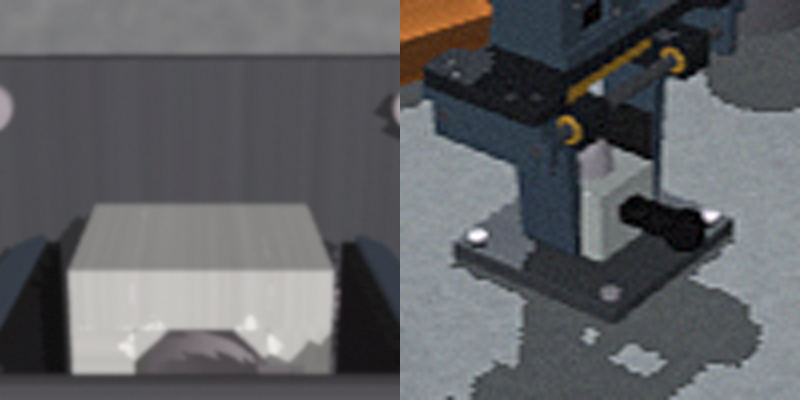

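Side crop: the hub sits on the foot at about (610,240), the shaft stands proud of the top, and the handle lies off the strip, so it is home. I'll regrip and work out the tray.

```bash
python3 - <<'E'
from h import *
t=cam('top'); im=cv2.imread('pics/top0.png')
x=im[185:320,90:205]; cv2.imwrite('pics/tray.png',cv2.resize(x,None,fx=4.4,fy=4.4,interpolation=cv2.INTER_CUBIC))
E
python3 -m handwheel '[[0,[0,0,0],[0,0,0]],[0,[0,0,0],[0,0,0]],[0,[0,0,0],[0,0,0]],[0,[0,0,0],[0,0,0]],[0,[0,0,0],[0,0,0]],[0,[0,0,0],[0,0,0]],[0,[0,-3,0],[0,0,0]],[0,[0,-5,0],[0,0,0]],[0,[0,-8,0],[0,0,0]],[0,[0,-8,0],[0,0,0]]]' 40
```

```text
time_s: 17.73
ee_pos: [515.3, -15.4, 41.6]
ee_rot: [-90.0, 0.0, -64.1]
force: [0.5, 0.3, -0.8]
gripper_width: 45.9
```

View pics/tray.png

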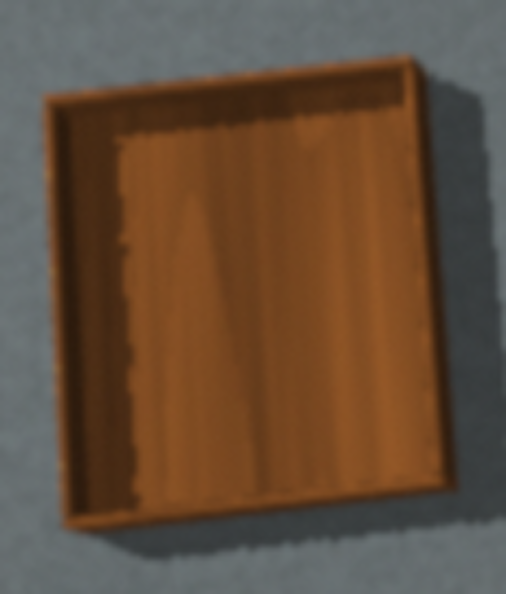

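```bash
python3 - <<'E'
from h import *
t=cam('top'); f=lambda c:(np.array(c)+.5)/4.4-.5+np.array((90,185))
P=ray(t,f([(46,97),(414,60),(446,488),(66,522)]),30)[:,:2]; print(P.round(1),P.mean(0))
d=np.roll(P,-1,0)-P; print(np.linalg.norm(d,axis=1).round(1),np.degrees(np.arctan2(d[:,1],d[:,0])).round(1))
c=P.mean(0); a=np.radians(6.3); h=c-22*np.array([np.cos(a),np.sin(a)])
go(h[0],h[1],110,6.3); print(h)
E
python3 -m handwheel '[[0,[0,-10,0],[0,0,0]],[0,[0,-14,0],[0,0,0]],[0,[0,-14,0],[0,0,0]],[0,[0,-14,0],[0,0,0]],[0,[0,-12,0],[0,0,0]],[0,[0,-10,0],[0,0,0]],[0,[0,-6,0],[0,0,0]],[0,[0,0,0],[0,-4,0]],[0,[0,0,0],[0,-7,0]],[0,[0,0,0],[0,-7,0]]]'
python3 -m handwheel '[[0,[0,0,0],[0,-7,0]],[0,[0,0,0],[0,-7,0]],[0,[0,0,0],[0,-7,0]],[0,[0,0,0],[0,-7,0]],[0,[0,0,0],[0,-7,0]],[0,[0,0,0],[0,-7,0]],[0,[0,0,0],[0,-7,0]],[0,[0,0,0],[0,-3.4,0]],[0,[0,0,0],[0,0,0]],[0,[0,0,0],[0,0,0]]]'
python3 - <<'E'
from h import *
go(469,276.6,110,6.3)
E
```

```text
[[582.9 374.5]
 [600.6 207.5]
 [403.9 184.9]
 [389.1 351.9]] [494.09579578 279.71437453]
[168.  198.  167.7 195.1] [ -83.9 -173.4   95.1    6.7]
t 17.73 pos [515.3 -15.4  41.6] rot [-9.001e+01  1.000e-02 -6.414e+01] F [ 0.5  0.3 -0.8] w 45.9 q6 -28.8
shift tool xyz [-282.2  -68.4   88.9] turn about tool y -70.44
[472.22865476 277.30021969]
time_s: 18.57
ee_pos: [515.2, -15.4, 121.3]
ee_rot: [-90.0, 0.0, -45.8]
force: [-0.2, 0.3, -1.7]
gripper_width: 45.9
time_s: 19.4
ee_pos: [515.2, -15.3, 121.0]
ee_rot: [-90.0, 0.0, 6.2]
force: [-0.1, -0.0, -1.8]
gripper_width: 45.9
t 19.4 pos [515.2 -15.3 121. ] rot [-8.999e+01  2.000e-02  6.160e+00] F [-0.1 -0.  -1.8] w 45.9 q6 -99.1
shift tool xyz [-14.6  11.  295.2] turn about tool y -0.14
```

```bash
python3 -m handwheel '[[0,[-2,0,17],[0,0,0]],[0,[-2,0,34],[0,0,0]],[0,[-2,0,36],[0,0,0]],[0,[-2,0,36],[0,0,0]],[0,[-2,0,36],[0,0,0]],[0,[-2,0,36],[0,0,0]],[0,[0,0,36],[0,0,0]],[0,[0,0,32],[0,0,0]],[0,[0,0,20],[0,0,0]],[0,[0,0,12],[0,0,0]]]'
python3 -m handwheel '[[0,[0,10,0],[0,0,0]],[0,[0,18,0],[0,0,0]],[0,[0,18,0],[0,0,0]],[0,[0,18,0],[0,0,0]],[0,[0,14,0],[0,0,0]],[0,[0,8,0],[0,0,0]],[0,[0,6,0],[0,0,0]],[0,[0,3,0],[0,0,0]],[0,[0,0,0],[0,0,0]],[0,[0,0,0],[0,0,0]]]'
python3 - <<'E'
from h import *
go(472,277,12,6.3)
for n in('top','side'):
    im=env.grab_frame(n);cv2.imwrite(f'pics/{n}6.png',im[:,:,::-1])
a=cv2.imread('pics/top6.png'); b=cv2.imread('pics/side6.png')
cv2.imwrite('pics/c6.png',np.hstack([cv2.resize(a[180:320,80:220],(400,400)),cv2.resize(b[110:240,190:320],(400,400),interpolation=cv2.INTER_CUBIC)]))
E
```

```text
time_s: 20.23
ee_pos: [470.8, 279.0, 121.0]
ee_rot: [-90.0, -0.0, 6.3]
force: [0.8, -0.2, -1.4]
gripper_width: 45.7
time_s: 21.07
ee_pos: [471.8, 276.5, 26.4]
ee_rot: [-90.0, -0.1, 6.2]
force: [0.2, 0.2, -1.6]
gripper_width: 45.8
t 21.07 pos [471.8 276.5  26.4] rot [-8.998e+01 -5.000e-02  6.230e+00] F [ 0.2  0.2 -1.6] w 45.8 q6 -67.1
shift tool xyz [ 0.2 14.4  0.5] turn about tool y -0.07
```

View pics/c6.png

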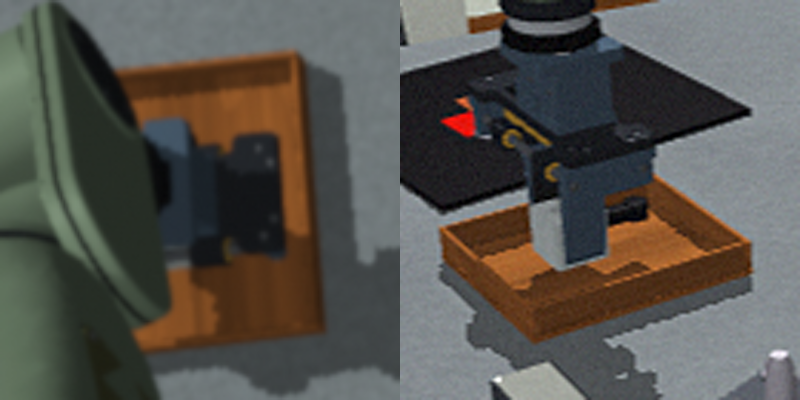

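The lever is inside the tray, just above the floor. I'll lower it until contact (expected at TCP of about 12) and release.

```bash
python3 -m handwheel '[[0,[0,4,0],[0,0,0]],[0,[0,4,0],[0,0,0]],[0,[0,3,0],[0,0,0]],[0,[0,1.5,0],[0,0,0]],[0,[0,1,0],[0,0,0]],[0,[0,0.5,0],[0,0,0]],[0,[0,0.3,0],[0,0,0]],[0,[0,0,0],[0,0,0]],[0,[0,0,0],[0,0,0]],[0,[0,0,0],[0,0,0]]]'
```

```text
time_s: 22.0
ee_pos: [471.2, 276.5, 11.9]
ee_rot: [-90.0, 0.0, 6.3]
force: [-1.8, -0.5, 3.5]
gripper_width: 45.4
```

```bash
python3 -m handwheel '[[0.68,[0,0,0],[0,0,0]],[0.68,[0,0,0],[0,0,0]],[0.68,[0,0,0],[0,0,0]],[0.68,[0,0,0],[0,0,0]],[0.68,[0,0,0],[0,0,0]],[0.68,[0,-8,0],[0,0,0]],[0.68,[0,-20,0],[0,0,0]],[0.68,[0,-30,0],[0,0,0]],[0.68,[0,-30,0],[0,0,0]],[0.68,[0,-30,0],[0,0,0]]]'
python3 - <<'E'
from h import *
go(452,-246,150,-7)
E
```

```text
time_s: 22.83
ee_pos: [471.1, 276.5, 131.4]
ee_rot: [-90.0, -0.0, 6.3]
force: [0.1, 0.5, 0.1]
gripper_width: 61.8
t 22.83 pos [471.1 276.5 131.4] rot [-90.    -0.     6.26] F [0.1 0.5 0.1] w 61.8 q6 -67.1
shift tool xyz [ -75.9  -18.6 -517.3] turn about tool y 13.26
```

```bash
python3 -m handwheel '[[1,[-5.4,-4,-20],[0,0,0]],[1,[-5.4,-4,-37],[0,0,0]],[1,[-5.4,-4,-37],[0,0,0]],[1,[-5.4,-4,-37],[0,0,0]],[1,[-5.4,-3,-37],[0,0,0]],[1,[-5.4,0,-37],[0,0,0]],[1,[-5.4,0,-37],[0,0,0]],[1,[-5.4,0,-37],[0,0,0]],[1,[-5.4,0,-37],[0,0,0]],[1,[-5.4,0,-37],[0,0,0]]]'
python3 -m handwheel '[[1,[-5.4,0,-37],[0,0,0]],[1,[-5.4,0,-37],[0,0,0]],[1,[-5.4,0,-37],[0,0,0]],[1,[-5.4,0,-37],[0,0,0]],[1,[0,0,-16],[0,0,0]],[1,[0,0,0],[0,6.6,0]],[1,[0,0,0],[0,6.6,0]],[1,[0,0,0],[0,0,0]],[1,[0,0,0],[0,0,0]],[1,[0,0,0],[0,0,0]]]'
python3 - <<'E'
from h import *
go(450.5,-247,7,-7)
for n in ('wrist','side'):
    im=env.grab_frame(n);cv2.imwrite(f'pics/{n}7.png',im[:,:,::-1])
b=cv2.imread('pics/side7.png'); cv2.imwrite('pics/c7.png',cv2.resize(b[150:250,190:320],(780,600),interpolation=cv2.INTER_CUBIC))
E
```

```text
time_s: 23.67
ee_pos: [455.8, -82.0, 149.4]
ee_rot: [-90.0, -0.1, 6.3]
force: [0.6, -1.3, 0.3]
gripper_width: 91.0
time_s: 24.5
ee_pos: [452.5, -245.4, 148.9]
ee_rot: [-90.0, -0.0, -6.8]
force: [-0.3, -0.4, 0.1]
gripper_width: 91.3
t 24.5 pos [ 452.5 -245.4  148.9] rot [-9.001e+01 -2.000e-02 -6.790e+00] F [-0.3 -0.4  0.1] w 91.3 q6 -113.0
shift tool xyz [ -1.9 141.9  -1.8] turn about tool y 0.21
```

View pics/wrist7.png

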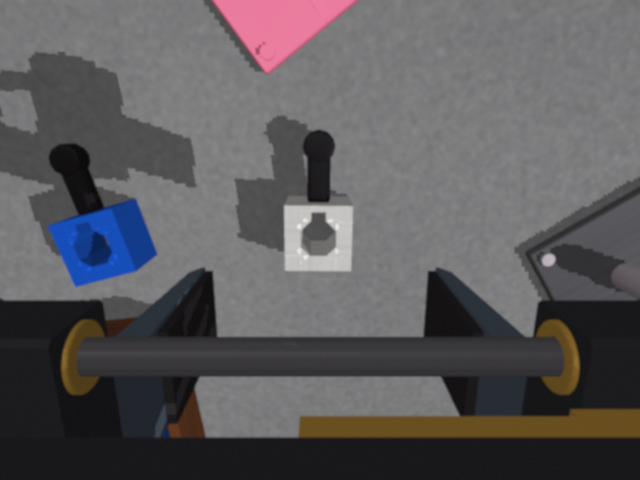

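View pics/c7.png

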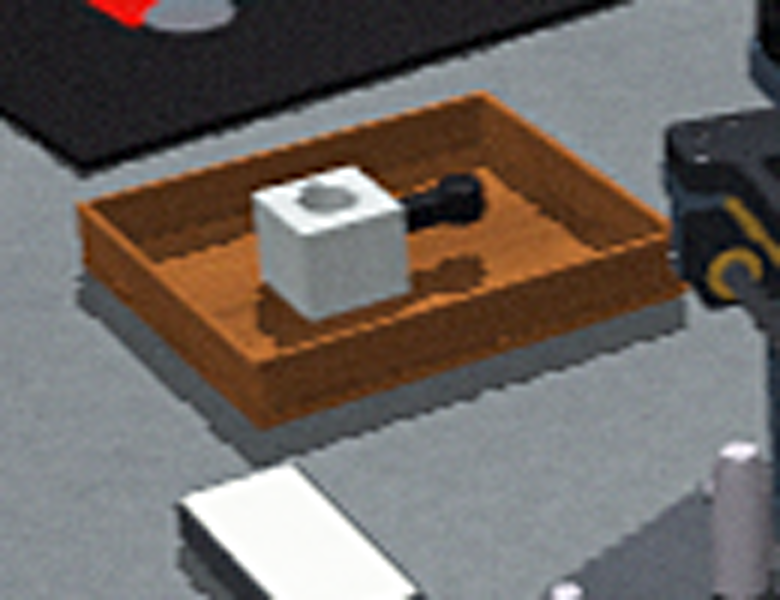

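The cross lever lies flat in the tray, inside the rim. Wrist: the grey hub is at (318,238) with its keyway facing the handle at (318,215), so it is the inline one. The blue look-alike, at (100,245), stays clear.

```bash
python3 - <<'E'
from h import *
im=env.grab_frame('wrist'); s=env.state(); cm=cam('wrist',s); T=R.from_euler('xyz',s['ee_rot'],degrees=True).as_matrix()
g=im.min(2); m=np.zeros_like(g); m[190:290,265:375]=g[190:290,265:375]>165
r,P=rect(cm,m,40); print([np.round(x,2) for x in r],m.sum(),cv2.boundingRect(m)); print((T.T@(np.array([*r[0],40])-s['ee_pos'])).round(2), s['ee_pos'])
cv2.imwrite('pics/w7c.png',cv2.resize(np.hstack([im[180:290,260:380,::-1],np.repeat(m[180:290,260:380,None]*255,3,2)]),None,fx=3.2,fy=3.2))
E
```

```text
[array([ 449.95, -247.24]), array([45.88, 45.27]), np.float64(83.09)] 3148 (284, 206, 69, 65)
[ -2.4  108.79  -2.25] [ 452.57730543 -245.2923499   148.78997725]
```

View pics/w7c.png

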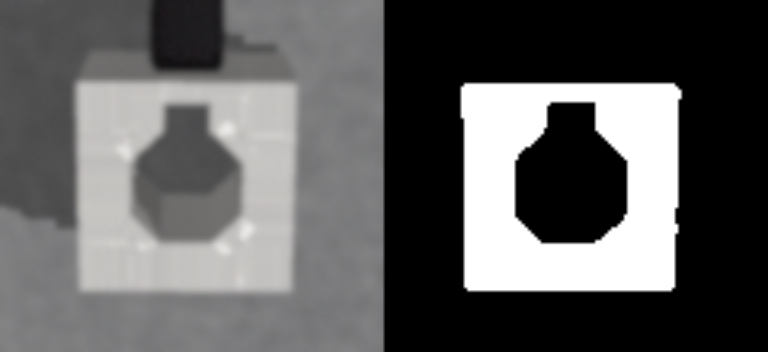

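```bash
python3 -m handwheel '[[1,[-2,20,-1],[0,0,0]],[1,[0,25,0],[0,0,0]],[1,[0,25,0],[0,0,0]],[1,[0,25,0],[0,0,0]],[1,[0,20,0],[0,0,0]],[1,[0,12,0],[0,0,0]],[1,[0,9,0],[0,0,0]],[1,[0,5.5,0],[0,0,0]],[1,[0,0,0],[0,0,0]],[1,[0,0,0],[0,0,0]]]' 30
python3 -m handwheel '[[0,[0,0,0],[0,0,0]],[0,[0,0,0],[0,0,0]],[0,[0,0,0],[0,0,0]],[0,[0,0,0],[0,0,0]],[0,[0,0,0],[0,0,0]],[0,[0,0,0],[0,0,0]],[0,[0,0,0],[0,0,0]],[0,[0,0,0],[0,0,0]],[0,[0,0,0],[0,0,0]],[0,[0,0,0],[0,0,0]]]' 40
python3 -m handwheel '[[0,[0,-4,0],[0,0,0]],[0,[0,-8,0],[0,0,0]],[0,[0,-15,0],[0,0,0]],[0,[0,-20,0],[0,0,0]],[0,[0,-25,0],[0,0,0]],[0,[0,-25,0],[0,0,0]],[0,[0,-20,0],[0,0,0]],[0,[0,-12,0],[0,0,0]],[0,[0,-6,0],[0,0,0]],[0,[0,0,0],[0,0,0]]]'
python3 - <<'E'
from h import *
go(515.5,-15.4,143,-154.1)
E
```

```text
time_s: 25.48
ee_pos: [450.8, -246.5, 7.5]
ee_rot: [-90.0, -0.0, -6.9]
force: [0.6, 0.3, 0.1]
gripper_width: 91.0
time_s: 26.32
ee_pos: [450.4, -246.3, 7.2]
ee_rot: [-90.0, -0.0, -6.9]
force: [-0.0, 0.1, 0.7]
gripper_width: 46.3
time_s: 27.15
ee_pos: [451.0, -246.7, 143.8]
ee_rot: [-90.1, -0.2, -6.9]
force: [0.4, -0.1, -2.4]
gripper_width: 46.1
t 27.15 pos [ 451.  -246.7  143.8] rot [-90.07  -0.17  -6.94] F [ 0.4 -0.1 -2.4] w 46.1 q6 -113.0
shift tool xyz [ 36.    0.6 237.4] turn about tool y 147.16
```

```bash
python3 -m handwheel '[[0,[4,0,16],[0,0,0]],[0,[4,0,28],[0,0,0]],[0,[4,0,30],[0,0,0]],[0,[4,0,30],[0,0,0]],[0,[4,0,30],[0,0,0]],[0,[4,0,30],[0,0,0]],[0,[4,0,30],[0,0,0]],[0,[4,0,25],[0,0,0]],[0,[4,0,18.4],[0,0,0]],[0,[0,0,0],[0,4,0]]]'
python3 -m handwheel '[[0,[0,0,0],[0,7,0]],[0,[0,0,0],[0,7,0]],[0,[0,0,0],[0,7,0]],[0,[0,0,0],[0,7,0]],[0,[0,0,0],[0,7,0]],[0,[0,0,0],[0,7,0]],[0,[0,0,0],[0,7,0]],[0,[0,0,0],[0,7,0]],[0,[0,0,0],[0,7,0]],[0,[0,0,0],[0,7,0]]]'
python3 -m handwheel '[[0,[0,0,0],[0,7,0]],[0,[0,0,0],[0,7,0]],[0,[0,0,0],[0,7,0]],[0,[0,0,0],[0,7,0]],[0,[0,0,0],[0,7,0]],[0,[0,0,0],[0,7,0]],[0,[0,0,0],[0,7,0]],[0,[0,0,0],[0,7,0]],[0,[0,0,0],[0,7,0]],[0,[0,0,0],[0,7,0]]]'
python3 -m handwheel '[[0,[0,8,0],[0,3.2,0]],[0,[0,12,0],[0,0,0]],[0,[0,14,0],[0,0,0]],[0,[0,12,0],[0,0,0]],[0,[0,8,0],[0,0,0]],[0,[0,4,0],[0,0,0]],[0,[0,0,0],[0,0,0]],[0,[0,0,0],[0,0,0]],[0,[0,0,0],[0,0,0]],[0,[0,0,0],[0,0,0]]]'
python3 - <<'E'
from b import *
go(515.5,-15.4,17,-154.1)
bolts('pics/wrist8.png')
im=env.grab_frame('side')[:,:,::-1]; a=cv2.imread('pics/wrist8.png')
cv2.imwrite('pics/c8.png',np.hstack([cv2.resize(a[150:350,220:420],(400,400)),cv2.resize(im[190:290,265:365],(400,400),interpolation=cv2.INTER_CUBIC)]))
E
```

```text
time_s: 27.98
ee_pos: [515.1, -11.9, 140.9]
ee_rot: [-89.9, 0.1, -10.8]
force: [0.4, 0.5, -0.6]
gripper_width: 45.4
time_s: 28.82
ee_pos: [513.9, -15.0, 140.8]
ee_rot: [-90.2, 0.0, -81.3]
force: [0.1, 0.1, -1.7]
gripper_width: 45.8
time_s: 29.65
ee_pos: [513.9, -15.0, 140.8]
ee_rot: [-90.1, -0.1, -151.3]
force: [0.1, 0.9, -1.0]
gripper_width: 46.3
time_s: 30.48
ee_pos: [515.3, -15.1, 84.8]
ee_rot: [-90.0, 0.1, -154.1]
force: [-0.1, -0.1, 0.5]
gripper_width: 46.0
t 30.48 pos [515.3 -15.1  84.8] rot [-8.9960e+01  7.0000e-02 -1.5415e+02] F [-0.1 -0.1  0.5] w 46.0 q6 61.2
shift tool xyz [ 0.1 67.8  0.3] turn about tool y -0.05
n pos [515.28 -15.04  84.78] shaft in tool x,z [ 0.81 -0.42] yaw err dx 1.06 span 93.4
```

View pics/c8.png

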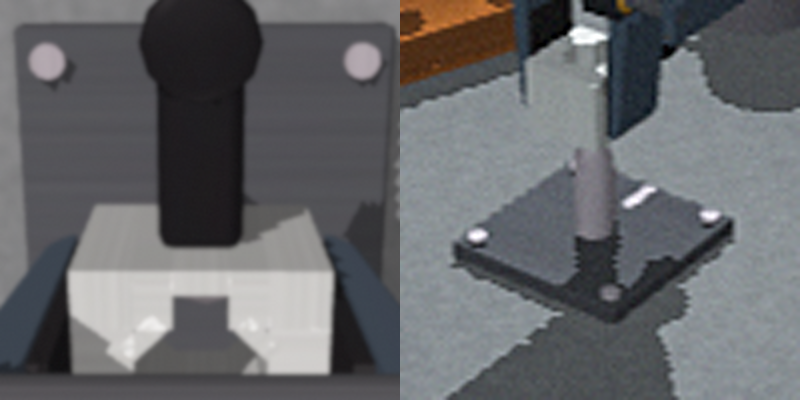

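```bash
cat > b2.py <<'E'
from h import *
import sys
def run(name=None):
    im=env.grab_frame('wrist'); s=env.state(); cm=cam('wrist',s); T=R.from_euler('xyz',s['ee_rot'],degrees=True).as_matrix()
    if name: cv2.imwrite(name,im[:,:,::-1])
    tl=lambda uv,h:T.T@(ray(cm,uv,h)[0]-s['ee_pos'])
    o=[]
    for sz in(-45,45):
        P=s['ee_pos']+T@np.array([-45,0,sz]); P[2]=12; u,v=proj(cm,P)[0].astype(int)
        m=(im[v-17:v+17,u-17:u+17].min(2)>138).astype(np.uint8); n,l,st,c=cv2.connectedComponentsWithStats(m); k=1+np.argmax(st[1:,4])
        o.append(tl(c[k]+[u-17,v-17],12))
    o=np.array(o); print('pos',s['ee_pos'].round(2),'shaft in tool x,z',(o.mean(0)[[0,2]]+[45,0]).round(2),'dx',(o[1,0]-o[0,0]).round(2),'span',(o[1,2]-o[0,2]).round(1))
    return im,s,tl
if __name__=='__main__':
    im,s,tl=run()
    cv2.imwrite('pics/hub8.png',cv2.resize(im[235:300,240:400,::-1],None,fx=5,fy=5,interpolation=cv2.INTER_CUBIC))
E
python3 b2.py
```

```text
pos [515.13 -15.04  84.62] shaft in tool x,z [1.46 1.04] dx -0.12 span 90.6
```

View pics/hub8.png

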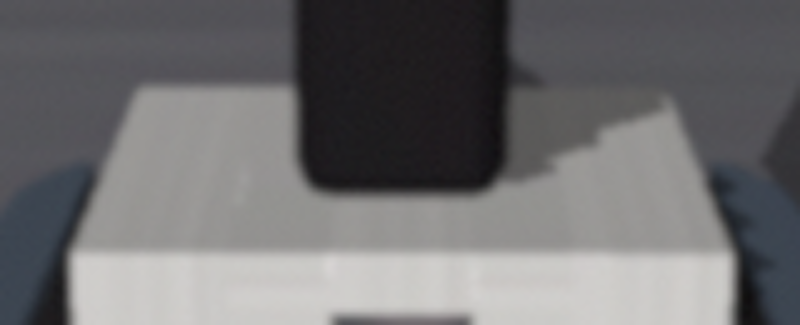

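```bash
python3 - <<'E'
from b2 import *
im,s,tl=run()
f=lambda c:(np.array(c)+.5)/5-.5+np.array((240,235))
for b in(6.5,7,7.5): print(b,tl(f((138,87)),s['ee_pos'][2]-b).round(2),tl(f((668,87)),s['ee_pos'][2]-b).round(2))
f=lambda c:(np.array(c)+.5)/5-.5+np.array((240,230))
for b in(8,): print('prev',tl(f((140,105)),s['ee_pos'][2]-b).round(2))
t=40
f=lambda c:(np.array(c)+.5)/5-.5+np.array((240,235))
print('top edge',tl(f((68,250)),s['ee_pos'][2]+33).round(2),tl(f((737,250)),s['ee_pos'][2]+33).round(2))
f=lambda c:(np.array(c)+.5)/5-.5+np.array((240,230))
print('prev top',tl(f((70,270)),s['ee_pos'][2]+32).round(2),tl(f((735,270)),s['ee_pos'][2]+32).round(2))
E
```

```text
pos [515.04 -15.03  84.53] shaft in tool x,z [1.37 1.06] dx -0.16 span 90.6
6.5 [-20.19   6.51 -23.26] [-20.17   6.52  23.2 ]
7 [-20.04   7.01 -23.33] [-20.02   7.02  23.26]
7.5 [-19.89   7.51 -23.39] [-19.87   7.52  23.33]
prev [-20.39   8.01 -23.26]
top edge [-20.17 -32.99 -23.38] [-20.15 -32.98  23.27]
prev top [-20.16 -31.99 -23.39] [-20.14 -31.98  23.28]
```

```bash
python3 - <<'E'
from h import *
print(np.round(env.camera_info('wrist')['mount'],4)); s=env.state(); print(s['ee_pos'],s['ee_rot'])
E
```

```text
[[ 7.000000e-04  9.636000e-01  2.672000e-01 -7.363680e+01]
 [ 9.000000e-04 -2.672000e-01  9.636000e-01 -1.717928e+02]
 [ 1.000000e+00 -5.000000e-04 -1.100000e-03  5.270000e-02]
 [ 0.000000e+00  0.000000e+00  0.000000e+00  1.000000e+00]]
[515.04465326 -15.03428697  84.53306631] [-8.99812693e+01  4.43937036e-02 -1.54145932e+02]
```

```bash
python3 - <<'E'
import h; from h import *
s=env.state()
for k in range(3): print(np.round(np.array(env.camera_info('wrist')['mount'])[:3,3],2))
# validate on wrist4: TCP z ~58.5 at time
im=cv2.imread('pics/wrist4.png'); cm=cam('wrist',s); T=R.from_euler('xyz',s['ee_rot'],degrees=True).as_matrix()
z0=s['ee_pos'][2]; tl=lambda uv,down:T.T@(ray(cm,uv,z0-down)[0]-s['ee_pos'])
o=[]
for u,v in((234,190),(410,190)):
    m=(im[v-20:v+20,u-18:u+18].min(2)>138).astype(np.uint8); n,l,st,c=cv2.connectedComponentsWithStats(m); k=1+np.argmax(st[1:,4]); uv=c[k]+[u-18,v-20]; o.append(tl(uv,58.6-12)); print(uv,o[-1].round(2))
o=np.array(o);print('shaft',o.mean(0)[[0,2]]+[45,0])
print('hub edge', [tl(((x+.5)/2-.5+220,(203.5+.5)/2-.5+150),8).round(2) for x in(97,308)])
E
```

```text
[-7.3640e+01 -1.7179e+02  5.0000e-02]
[-7.3640e+01 -1.7179e+02  5.0000e-02]
[-7.3640e+01 -1.7179e+02  5.0000e-02]
[233.71910112 189.70411985] [-41.72  46.62 -44.64]
[409.87037037 189.62962963] [-41.7   46.65  46.21]
shaft [3.29009756 0.78579277]
hub edge [array([-19.97,   8.01, -22.99]), array([-19.95,   8.02,  23.63])]
```

```bash
python3 -m handwheel '[[0,[-1.5,0,1],[0,0,0]],[0,[0,3,0],[0,0,0]],[0,[0,3,0],[0,0,0]],[0,[0,3,0],[0,0,0]],[0,[0,3,0],[0,0,0]],[0,[0,3,0],[0,0,0]],[0,[0,3,0],[0,0,0]],[0,[0,0,0],[0,0,0]],[0,[0,0,0],[0,0,0]],[0,[0,0,0],[0,0,0]]]'
python3 - <<'E'
from b2 import *
for i in range(3): im,s,tl=run('pics/wrist9.png')
f=lambda c:(np.array(c)+.5)/5-.5+np.array((240,235))
print('hub',tl(f((138,87)),s['ee_pos'][2]-7).round(2),tl(f((668,87)),s['ee_pos'][2]-7).round(2))
im=env.grab_frame('side')[:,:,::-1]; a=cv2.imread('pics/wrist9.png')
cv2.imwrite('pics/c9.png',np.hstack([cv2.resize(a[150:350,220:420],(400,400)),cv2.resize(im[190:290,265:365],(400,400),interpolation=cv2.INTER_CUBIC)]))
E
```

```text
time_s: 31.52
ee_pos: [516.7, -15.3, 66.2]
ee_rot: [-90.0, 0.0, -154.1]
force: [0.7, -0.2, -1.1]
gripper_width: 45.9
pos [516.79 -15.28  66.27] shaft in tool x,z [2.7  0.19] dx -0.09 span 90.6
pos [516.77 -15.27  66.31] shaft in tool x,z [2.74 0.18] dx -0.13 span 90.7
pos [516.79 -15.28  66.34] shaft in tool x,z [2.76 0.16] dx -0.15 span 90.7
hub [-20.04   7.01 -23.33] [-20.02   7.01  23.26]
```

View pics/c9.png

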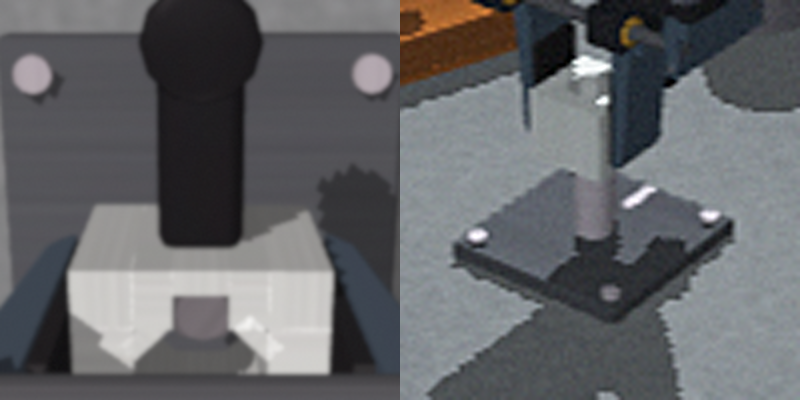

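```bash
python3 -m handwheel '[[0,[0,3,0],[0,0,0]],[0,[0,3,0],[0,0,0]],[0,[0,3,0],[0,0,0]],[0,[0,3,0],[0,0,0]],[0,[0,2,0],[0,0,0]],[0,[0,2,0],[0,0,0]],[0,[0,2,0],[0,0,0]],[0,[0,2,0],[0,0,0]],[0,[0,1,0],[0,0,0]],[0,[0,0,0],[0,0,0]]]'
```

```text
time_s: 32.55
ee_pos: [516.5, -15.3, 44.9]
ee_rot: [-90.0, -0.0, -154.1]
force: [-0.6, 0.3, -1.7]
gripper_width: 45.7
```

No contact force with the hub underside at about 38, below the key top at 44, so the key is engaged. I'll carry on down.

```bash
python3 -m handwheel '[[0,[0,3,0],[0,0,0]],[0,[0,4,0],[0,0,0]],[0,[0,4,0],[0,0,0]],[0,[0,4,0],[0,0,0]],[0,[0,3,0],[0,0,0]],[0,[0,3,0],[0,0,0]],[0,[0,2,0],[0,0,0]],[0,[0,1,0],[0,0,0]],[0,[0,0,0],[0,0,0]],[0,[0,0,0],[0,0,0]]]'
python3 -m handwheel '[[0,[0,1,0],[0,0,0]],[0,[0,0.5,0],[0,0,0]],[0,[0,0.5,0],[0,0,0]],[0,[0,0.5,0],[0,0,0]],[0,[0,0.5,0],[0,0,0]],[0,[0,0.5,0],[0,0,0]],[0,[0,0.5,0],[0,0,0]],[0,[0,0,0],[0,0,0]],[0,[0,0,0],[0,0,0]],[0,[0,0,0],[0,0,0]]]'
```

```text
time_s: 33.38
ee_pos: [516.7, -15.3, 21.2]
ee_rot: [-90.0, 0.0, -154.1]
force: [-0.3, -0.5, -1.7]
gripper_width: 46.0
time_s: 34.22
ee_pos: [516.7, -15.3, 17.2]
ee_rot: [-90.0, 0.0, -154.1]
force: [-0.4, 0.7, -0.7]
gripper_width: 45.4
```

```bash
python3 -m handwheel '[[0,[0,0.4,0],[0,0,0]],[0,[0,0.3,0],[0,0,0]],[0,[0,0,0],[0,0,0]],[0,[0,0,0],[0,0,0]],[0,[0,0,0],[0,0,0]],[0,[0,0,0],[0,0,0]],[0,[0,0,0],[0,0,0]],[0,[0,0,0],[0,0,0]],[0,[0,0,0],[0,0,0]],[0,[0,0,0],[0,0,0]]]'
```

```text
time_s: 35.05
ee_pos: [516.7, -15.3, 17.2]
ee_rot: [-90.0, 0.0, -154.1]
force: [-2.1, -1.0, 5.5]
gripper_width: 45.8
```

```bash
python3 -m handwheel '[[0.7,[0,0,0],[0,0,0]],[0.7,[0,0,0],[0,0,0]],[0.7,[0,0,0],[0,0,0]],[0.7,[0,0,0],[0,0,0]],[0.7,[0,0,0],[0,0,0]],[0.7,[0,0,0],[0,0,0]],[0.7,[0,-10,0],[0,0,0]],[0.7,[0,-20,0],[0,0,0]],[0.7,[0,-30,0],[0,0,0]],[0.7,[0,-30,0],[0,0,0]]]'
python3 -m handwheel '[[1,[0,-30,0],[0,0,0]],[1,[0,-30,0],[0,0,0]],[1,[20,0,20],[0,0,0]],[1,[20,0,28],[0,0,0]],[1,[20,0,28],[0,0,0]],[1,[20,0,28],[0,0,0]],[1,[20,0,28],[0,0,0]],[1,[20,0,28],[0,0,0]],[1,[10,0,20],[0,0,0]],[1,[0,0,0],[0,0,0]]]'
python3 - <<'E'
from h import *
go(516,-15,200,-154)
for n in('top','side'):
    im=env.grab_frame(n);cv2.imwrite(f'pics/{n}10.png',im[:,:,::-1])
b=cv2.imread('pics/side10.png'); cv2.imwrite('pics/c10.png',cv2.resize(b[190:290,255:385],(780,600),interpolation=cv2.INTER_CUBIC))
E
```

```text
time_s: 35.88
ee_pos: [516.0, -15.2, 107.5]
ee_rot: [-90.1, -0.1, -154.1]
force: [0.5, 0.4, 0.9]
gripper_width: 64.0
time_s: 36.72
ee_pos: [478.0, -238.0, 167.2]
ee_rot: [-89.8, 0.0, -154.4]
force: [-0.2, -0.6, 0.1]
gripper_width: 91.5
t 36.72 pos [ 478.  -238.   167.2] rot [-8.9840e+01  2.0000e-02 -1.5438e+02] F [-0.2 -0.6  0.1] w 91.5 q6 36.8
shift tool xyz [-130.7  -33.3 -184.6] turn about tool y -0.38
```

View pics/c10.png

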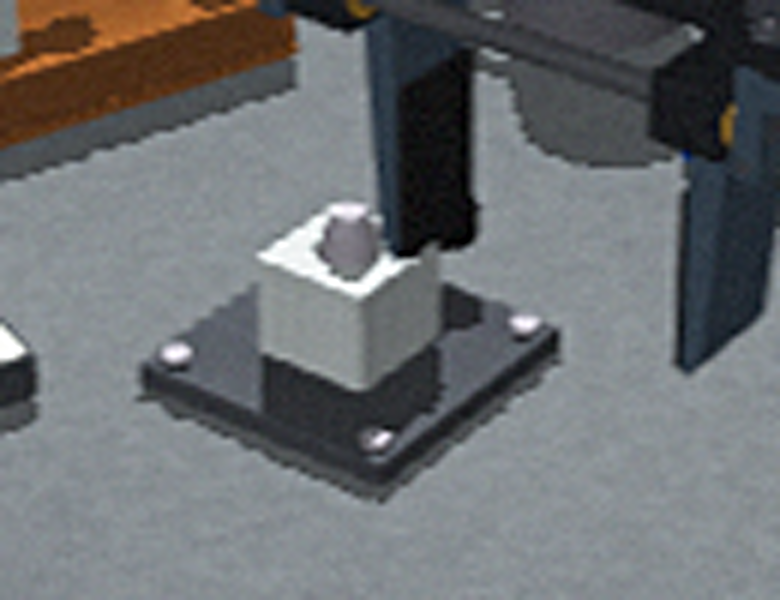

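View pics/top10.png

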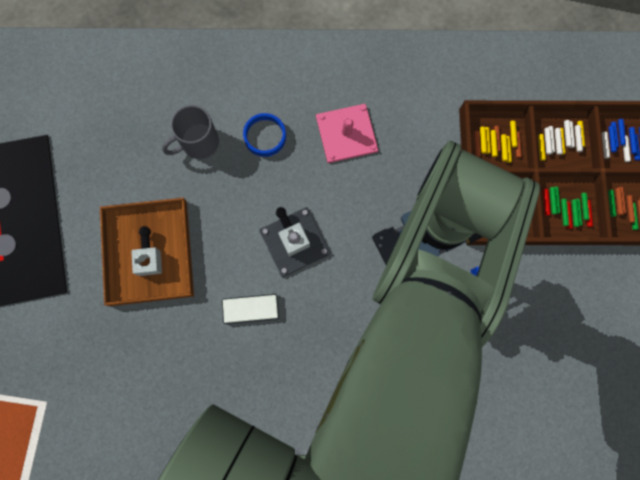

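Top: the inline lever is on the stand at (293,238), its handle pointing to (282,213) along the strip. The cross lever is in the tray at (147,262), and the mug and tape look unmoved. Before handing in, I'll check the seating height numerically.

```bash
python3 - <<'E'
from h import *
s=cam('side'); a=np.radians(25.9); Rz=np.array([[np.cos(a),-np.sin(a)],[np.sin(a),np.cos(a)]])
for z in(10,50):
    P=np.array([[*(Rz@[x,y]+[517.1,-15.4]),z] for x,y in((-23,-23),(-23,23),(23,-23))])
    print(z,((proj(s,P)-[255,190]+.5)*6-.5).round(0).tolist())
t0,t1=cv2.imread('pics/top0.png').astype(int),cv2.imread('pics/top10.png').astype(int)
print('mug/tape diff',np.abs(t0-t1)[95:170,155:295].max())
print(env.state()['time_s'])
E
```

```text
10 [[363.0, 393.0], [261.0, 351.0], [440.0, 336.0]]
50 [[361.0, 297.0], [258.0, 256.0], [440.0, 241.0]]
mug/tape diff 6
36.8167
```

The seated model's corners match the picture to within about a pixel: predicted (361,297) and (363,393), seen (357,297) and (360,388), in the 6x crop. The mug and tape area is unchanged. Handing in.

```bash
python3 -c "
from workcell import env
print(env.job_done())"
```

```text
the job is handed in; nothing more can be done
None
```

I handed the job in at about 37 s of the 72 s allowed. The quarter-turn lever was test-seated fully home, then set flat in the tray. The inline lever was then seated fully home with its handle over the strip and left there.

- **Test-seat:** the hub touched down at the foot's height with about 8 N. The side camera showed it on the foot after I released it, with the handle across the strip.
- **Tray:** the quarter-turn lever lies flat inside the rim. I lowered it to contact (about 5 N) before opening the fingers.
- **Final seat:** contact came at the foot's height with about 6 N. The hub's corners in the side picture match a fully seated lever to about a pixel.
- **Mug and tape:** their part of the top picture shows no change from the start, and the gripper ended clear of everything.

One check disagreed: the fixed cameras and the wrist camera differed by 1–3 mm, and the wrist camera's reported mounting offset also changed during the run. I aligned both levers by comparing hub and shaft within the wrist picture, and neither seating met resistance on the way down.

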